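# Load the cutlery cassette and unclip it from its stand

## Robot

A 6-joint arm with a two-finger parallel gripper is mounted at the origin on a cart in front of the work surface, level with it; the furniture and walls round the work are solid. World frame = base frame: x ahead of the robot, y to its left, z up, the work surface at z = 0. Lengths are in mm, angles in rad, forces in N, time in s.
With the tool pointing down it reaches from about 350 to 925 mm from the base axis. Payload 6.4 kg.
Tool frame: the origin (TCP) lies between the finger pads, 19 mm behind the fingertips; this is the grasp point; y points along the fingers, z is the direction in which the jaws open and shut, and the axes are right-handed (so a half turn about y gives the same grasp; the last joint's range is limited). The gripper opens to 94 mm and grips with 3 to 60 N. Pads are 16 mm wide; open, the fingers measure 119 mm over their backs; the gripper's body (75 mm by 177 mm) begins 78 mm behind the grasp point.
Start: joints at [-1.339, 0.245, 1.558, -0, 1.339, -0.174], TCP at [256.596, -597.221, 224.255] pointing down, gripper open.
Joint ranges: [-3.13, 3.13], [-1.02, 2.26], [0.13, 2.54], [-0.95, 4.09], [0.21, 2.88], [-2.74, 2.74]. Speed limits (rad/s): [2.57, 2.57, 3.14, 3.14, 3.14, 3.14].

## Interface

Orientations are given as a unit quaternion [w, x, y, z].
In Python, from rig import manip gives the robot as it stands. The module is installed in compiled form; this text tells all that it offers.
- The arm moves only by the shell command python3 -m inch 'ROWS'. ROWS is JSON, a list of rows, each a list of 3 entries, a list of its own where there are three numbers: the shift along the tool's x, y, z in mm, then the turn about the tool's y in rad, then the opening, from -1 (shut) to 1 (fully open), so that 0 is half open. In form: [[[tx, ty, tz], roll, jaw], ...]. A call has 1 to 8 rows; each row shifts and turns the commanded pose from where the row before left it, along the tool's axes as they then stand; what a row does not reach is not made up. A row lasts 1/10 s, in which the tool goes at most 50 mm and 8.59 degrees, less where a joint would pass 70% of its speed; a pose out of reach is approached as far as the arm can. A call with a gripper value outside its range is refused whole. The fingers move at their own pace and stop on an object; the grip force is fixed at half the most. Time passes only in rows, so rows that do not move let the fingers close. It gives the time, the measured TCP pose, the force and the opening at its end, in the units of the state.
- manip.get_state(): the state, without advancing time (a new reading comes with each control period).
- manip.camera(name): name is "scene" or "side" or "wrist"; returns a dict with "img" (480x640x3 uint8, red, green, blue), "depth" (480x640 float32, mm along the optical axis (not along the pixel's ray), 0 where there is no reading), "intrinsics" (3x3 intrinsics, pixels), "pose" (4x4, takes a point from camera to world coordinates). Camera axes: x right, y down, z forward; pixel columns grow to the right and rows downward; lengths in mm; the calibration is good to about 2 mm. A picture is of the moment at which its call begins.
- manip.finish_job(): hands the job in, once; it reports no verdict.
Trained networks look in a picture, given as the dict that the camera call returned (one of the last four; its "shot" number tells which), for a name from the list of things; names that differ only in an ending like _2 or _b are one class to them, and where a whole thing is asked for, a point or a joint stands for the part that bears it (a point fixed in the world has none). Each returns a list of dicts, best first, with "conf" (0 to 1); they miss things now and then, are a little off and sometimes report something else, mostly with a low value. They report only what shows in the picture. A call takes as long as a camera call.
- manip.masks_of(picture, name): "mask" (480x640 bool, what is visible of it) and "location" ([column, row] in pixels, amid what is visible of it).
The state is a dict: "t": time; "joints": joint angles; "joint_vel": joint speeds; "effort": joint torques, N m; "position": TCP position; "tcp_rot": TCP orientation; "contact_force": force on the tool from outside, world axes, zero at the start; "ft_torque": the same for the moment, N m; "gripper_width": finger opening in mm.
Only numpy, scipy, OpenCV 4.12 (cv2) and the standard library are available. Lean on these libraries where they do the work, as an engineer would, in place of code of your own. Each camera call takes 0.05 s, during which the arm holds its last target. There are 200 camera calls.

## Task

Load the cutlery cassette while it is still clipped on its stand: lay the teaspoon flat, bowl up, in the narrow compartment and the bottle opener flat in the wide one, and let go of them. Then pinch the two spring catches on the cassette's middle tower fully together and lift the loaded cassette straight off its stand, level, about 8 cm up. Finish while still holding it there by the pinched catches, with both pieces lying in their compartments and the other things on the hob and worktop left where they are.

Things in the scene. Friction and masses are not known exactly. Their poses are not given: they have to be found in the camera images.
- stand: fixed low steel stand, plate 166x240x8 mm; origin at the centre of its underside, axes as the cassette's. Corner guides 13 mm above the plate hold the cassette with 2 mm play. Two keepers (24 mm wide in x, at y = +-28..43 mm) rise through the cassette's deck to 28 mm above the stand's underside; their lips hook over the catches' noses
- cassette: loose light grey cutlery tray 146 (x) x 220 (y) mm, 0.32 kg, clipped on the stand. Origin: centre of its underside (8 mm above the hob); x along the two compartments, z up. Floor 3 mm thick. Mid tower: top at z = 67 mm, 62 mm long in x, catches on its +y and -y sides.
- catch_a (a joint): press-in travel (m) of the black sprung catch on the tower's +y side: 0 out and hooked, 0.008 fully in; free of the keeper from 0.0065. Spring 3 N at 0, 10 N at 0.008. Its ribbed pad is 36 mm wide (x), z = 31..61 mm in the cassette; over both pads' outer faces 54 mm when out, 38 mm when fully pressed.
- catch_b (a joint): the same for the -y side catch, pressed towards +y
- grip (a point): point on the tower's axis midway between the two catch pads, 48 mm above the cassette's underside (tool centre there: fingertips about 29 mm above the cassette's underside, just over the keepers); close the fingers along the cassette's y axis. The microwave overhangs the back of the hob: beyond x = 0.54 m keep the wrist below z = 0.45 m
- spoon_bay (a point): centre of the floor of the narrow compartment, inner 140 (x) x 36 (y) mm, at y = +84 mm in the cassette, its axes. Walls 14 mm high, 3 mm thick; both long walls are open down to the floor at x = -28..28 mm (finger gaps), so that fingers can set a piece right down
- opener_bay (a point): centre of the floor of the wide compartment, inner 140 (x) x 46 (y) mm, at y = -84 mm in the cassette, its axes. Walls and finger gaps like the narrow one's
- teaspoon: steel teaspoon lying bowl up, 130 long (its x axis) x 27 x 11 mm, 20 g; origin at the middle of its length at its underside, z up; pick it across the middle
- opener: flat steel bottle opener, 127 long (its y axis) x 38 (at the ring end) x 9 mm, 60 g; origin at the middle of its length at its underside, z up; pick it across the waist in the middle
- timer: bystander: round wind-up kitchen timer, 63x63x45 mm; origin at its underside
- lime: bystander: lime, 53x46x48 mm; origin at its underside
- mug: bystander: grey mug with a handle, 84x123x91 mm; origin at its underside
- cork: bystander: wine cork lying down, 24x44x24 mm; origin at its underside
- stained_cork: bystander: a second wine cork lying down, 24x44x24 mm; origin at its underside
- spice_jar: bystander: spice jar with a red cap, 45x45x106 mm; origin at its underside

How it is judged (in metres and radians):
On the way:
1. spoon and opener lie released, flat in their compartments, the cassette still on its stand (x of teaspoon in the frame of spoon_bay between -0.016 and 0.016 m and y of teaspoon in the frame of spoon_bay between -0.01 and 0.01 m and z of teaspoon in the frame of spoon_bay between -0.006 and 0.006 m and angle between the x axis of teaspoon and the x axis of cassette, either way round below 0.2 rad and angle between the z axis of each of teaspoon, opener and the z axis of cassette, either way round below 0.15 rad and x of opener in the frame of opener_bay between -0.016 and 0.016 m and y of opener in the frame of opener_bay between -0.01 and 0.01 m and z of opener in the frame of opener_bay between -0.006 and 0.006 m and angle between the y axis of opener and the x axis of cassette, either way round below 0.2 rad and angle between teaspoon's own z axis and vertical below 0.4 rad and z of cassette in the frame of stand below 0.016 m and contact force between the fingers and teaspoon below 0.1 N and contact force between the fingers and opener below 0.1 N), for 0.2 s.
At the end, for the whole second after the job is handed in: Fingers hold the cassette still, both catches pressed over 5 mm, over 60 mm above the stand's underside, level to 0.2 rad, clear of the stand. Spoon and opener lie flat in their bays: within 16 mm along, 10 mm across, 6 mm in height of the bay centre, aligned to 0.2 rad, flat to 0.15 rad (z of cassette in the frame of stand above 0.06 m and angle between cassette's own z axis and vertical below 0.2 rad and value of joint each of catch_a, catch_b above 0.005 m and contact force between the fingers and cassette above 3 N and contact force between cassette and stand below 0.1 N and linear speed of cassette below 0.03 m/s and x of teaspoon in the frame of spoon_bay between -0.016 and 0.016 m and y of teaspoon in the frame of spoon_bay between -0.01 and 0.01 m and z of teaspoon in the frame of spoon_bay between -0.006 and 0.006 m and angle between the x axis of teaspoon and the x axis of cassette, either way round below 0.2 rad and angle between the z axis of each of teaspoon, opener and the z axis of cassette, either way round below 0.15 rad and x of opener in the frame of opener_bay between -0.016 and 0.016 m and y of opener in the frame of opener_bay between -0.01 and 0.01 m and z of opener in the frame of opener_bay between -0.006 and 0.006 m and angle between the y axis of opener and the x axis of cassette, either way round below 0.2 rad and angle between teaspoon's own z axis and vertical below 0.4 rad); the arm keeps its last pose, push and grip.
It fails at once if a bystander (timer, lime, mug, two corks, spice jar) is moved more than 3 cm (distance of any of timer, lime, mug, cork, stained_cork, spice_jar from where it was at the start of the episode above 0.03 m).
It also fails if it takes over 58 s, if anything falls off the work surface, if the arm or the gripper's body presses on something with over 40 N, if the wrist force passes 120 N, or if a joint passes its speed limit or range.

## Working session

There is one attempt and no reset: what is moved stays moved. The work goes in short steps, Python scripts to look and compute and a shell command to move; the robot and the scene stay as the last step left them, time stands still between calls to the robot, and variables do not carry over. Pictures are saved under pics/ and viewed, on a budget of 10 in all, crops included, one or two more only if the job needs it, and the job is handed in when it is done.

```bash
mkdir -p pics
cat > h.py <<'E'
import numpy as np, cv2
from rig import manip
def cloud(p,m=None):
    d=p["depth"];K=p["intrinsics"];v,u=np.nonzero((d>0)&(m if m is not None else True))
    z=d[v,u];P=np.stack([(u-K[0,2])*z/K[0,0],(v-K[1,2])*z/K[1,1],z,np.ones_like(z)])
    return (np.array(p["pose"])@P)[:3].T
def save(p,n): cv2.imwrite("pics/"+n+".png",p["img"][:,:,::-1])
def obb(P):
    r=cv2.minAreaRect(P[:,:2].astype(np.float32));return [np.round(x,1) for x in r]
E
python3 - <<'E'
from h import *
s=manip.get_state();print(s)
for c in ["scene","side"]:
    p=manip.camera(c);save(p,c+"0")
    print(c,np.round(p["pose"],2).tolist())
    for n in ["cassette","catch_a","teaspoon","opener","timer","lime","mug","cork","spice_jar"]:
        for r in manip.masks_of(p,n)[:3]:
            P=cloud(p,r["mask"])
            if len(P)>5: print(n,round(r["conf"],2),np.round(r["location"]),len(P),np.round(np.median(P,0)),obb(P),np.round(np.percentile(P[:,2],[2,98])))
E
```

```text
{'t': 0.0, 'joints': array([-1.33910501e+00,  2.45770838e-01,  1.55898346e+00, -2.57820106e-05,
        1.33867182e+00, -1.74145734e-01]), 'joint_vel': array([-0.00075867,  0.00100796, -0.00018061,  0.00021214, -0.00084688,
        0.00059063]), 'effort': array([ 7.18964839e-04, -4.15834951e+01, -3.14599979e+01,  6.85606780e-02,
        3.32150306e-02, -1.41245805e-04]), 'position': array([ 256.45624567, -596.6717514 ,  223.18939831]), 'tcp_rot': array([ 0.14247689, -0.14253192,  0.69324576, -0.69195036]), 'contact_force': array([-0.18550663,  0.1594    , -0.60526237]), 'ft_torque': array([-0.02553331, -0.00637833, -0.05708696]), 'gripper_width': 94.22238481916494}
scene [[0.84, -0.25, 0.48, -35.55], [-0.54, -0.36, 0.76, -975.98], [-0.02, -0.9, -0.43, 591.02], [0.0, 0.0, 0.0, 1.0]]
cassette 0.74 [280. 264.] 1079 [ 430. -110.   11.] [array([ 398.6, -292. ]), array([698.4, 220.3]), np.float64(69.4)] [  7. 325.]
teaspoon 0.45 [235. 231.] 100 [432. 204.   3.] [array([441.2, 206.2]), array([127.1,  26.7]), np.float64(4.3)] [-2. 10.]
opener 0.71 [345. 319.] 452 [ 441. -336.    7.] [array([
[... 935 characters left out ...]
184.] 93 [ 403. -499.   49.] [array([ 404.1, -502.1]), array([11.3, 35.5]), np.float64(9.1)] [-1. 98.]
teaspoon 0.43 [283. 302.] 130 [471. 207.   2.] [array([439.5, 210.7]), array([128.4,  25.9]), np.float64(0.6)] [-4. 10.]
timer 0.72 [336. 249.] 1892 [469. -57.  10.] [array([482. , -83.6]), array([149.3, 250.7]), np.float64(11.8)] [ 2. 73.]
mug 0.88 [310. 203.] 750 [ 660. -166.   55.] [array([ 706.4, -231.4]), array([ 94. , 230.2]), np.float64(37.6)] [-2. 88.]
mug 0.32 [330. 270.] 327 [424.  25.   5.] [array([473.8, -45.1]), array([163.9, 184.5]), np.float64(10.1)] [-3. 25.]
mug 0.22 [337. 245.] 1978 [469. -59.  10.] [array([485.1, -91.1]), array([153.5, 254.2]), np.float64(10.8)] [ 2. 73.]
```

View pics/scene0.png

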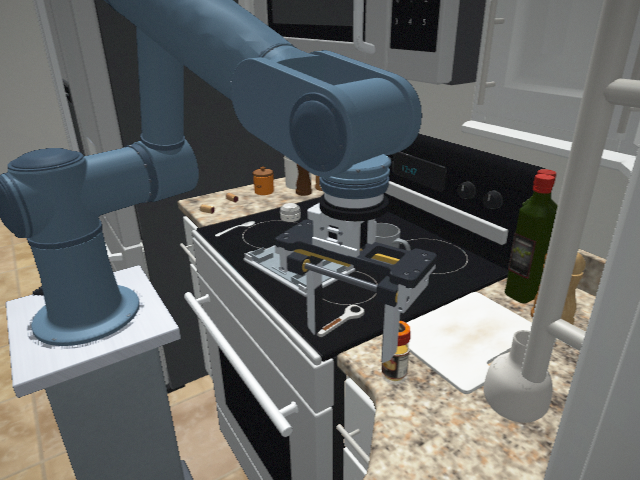

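View pics/side0.png

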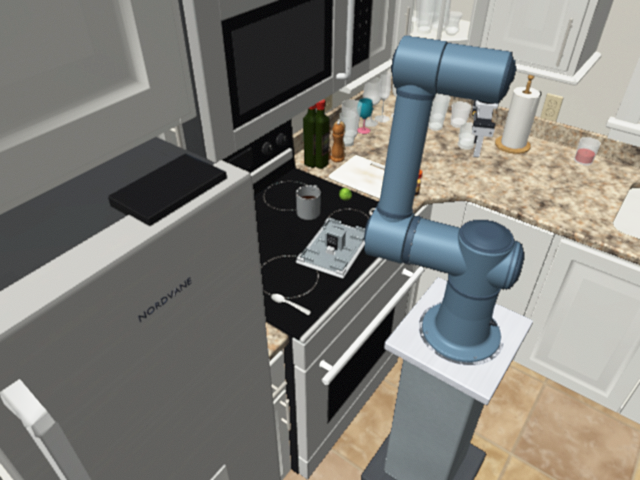

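The scene view shows the opener at about px (342,319), the spoon at (235,230), the cassette in the middle at (300,265) and the jar at (400,360). The side view shows the cassette at (335,246), turned about 11°, with the spoon at (290,302). Next I'll write a goal helper and approach the opener.

```bash
cat >> h.py <<'E'
from scipy.spatial.transform import Rotation as R
def tool():
    s=manip.get_state();q=s["tcp_rot"];return s,R.from_quat([q[1],q[2],q[3],q[0]]).as_matrix()
def goal(x,y,z,jaw=None):
    "shift in tool axes (before roll) and roll for jaw axis heading jaw (deg, mod 180)"
    s,M=tool();d=M.T@(np.array([x,y,z])-s["position"])
    h=np.degrees(np.arctan2(M[1,2],M[0,2]));rr=0
    if jaw is not None:
        # positive roll about tool y (down) = negative world yaw
        rr=-np.radians((jaw-h+90)%180-90)
    print("t",round(s["t"],2),"pos",np.round(s["position"],1),"jaw",round(h,1),"down",np.round(M[:,1],3),"j6",round(s["joints"][5],2),"| shift",np.round(d,1),"roll",round(rr,3))
E
python3 - <<'E'
from h import *
_,M=tool();print(np.round(M,3))
goal(431,-332,200,99)
goal(431,-332,200)
E
```

```text
[[-0.919  0.     0.395]
 [-0.395 -0.    -0.919]
 [ 0.    -1.     0.   ]]
t 1.0 pos [ 256.6 -597.2  224.3] jaw -66.7 down [ 0. -0. -1.] j6 -0.17 | shift [-264.9   24.3 -174.8] roll 0.249
t 1.0 pos [ 256.6 -597.2  224.3] jaw -66.7 down [ 0. -0. -1.] j6 -0.17 | shift [-264.9   24.3 -174.8] roll 0
```

```bash
python3 -m inch '[[[-33,3,-22],0,1],[[-33,3,-22],0,1],[[-33,3,-22],0,1],[[-33,3,-22],0,1],[[-33,3,-22],0,1],[[-33,3,-22],0,1],[[-33,3,-22],0,1],[[-33,3,-22],0,1]]'; python3 -m inch '[[[0,0,0],0.125,1],[[0,0,0],0.125,1],[[0,0,0],0,1]]'
python3 - <<'E'
from h import *
goal(431,-332,200,99)
p=manip.camera("wrist");save(p,"w1");print(np.round(p["pose"],2).tolist())
for n in ["opener","cassette"]:
  for r in manip.masks_of(p,n)[:2]:
    P=cloud(p,r["mask"]);print(n,round(r["conf"],2),np.round(r["location"]),len(P),np.round(np.median(P,0),1),obb(P),np.round(np.percentile(P[:,2],[2,98])))
E
```

```text
t: 1.8
position: [430.4, -329.9, 200.4]
tcp_rot: [-0.143, 0.142, -0.692, 0.693]
contact_force: [0.6, 0.0, 0.7]
gripper_width: 93.9
t: 2.1
position: [429.9, -331.0, 200.4]
tcp_rot: [-0.055, 0.055, -0.705, 0.705]
contact_force: [-0.4, 0.3, 0.3]
gripper_width: 94.2
t 2.1 pos [ 429.9 -331.   200.4] jaw -81.0 down [ 0. -0. -1.] j6 0.55 | shift [-0.9  0.4  1.2] roll -0.0
[[0.16, -0.96, -0.24, 499.14], [-0.99, -0.15, -0.04, -320.82], [0.0, 0.24, -0.97, 360.64], [0.0, 0.0, 0.0, 1.0]]
opener 0.75 [319. 181.] 3039 [ 459.1 -328.9    8.3] [array([ 431.5, -326.8]), array([127.8,  39. ]), np.float64(8.3)] [ 0. 10.]
cassette 0.87 [ 95. 106.] 29324 [ 493.  -116.5   11.1] [array([ 488.1, -107.5]), array([148. , 167.1]), np.float64(9.5)] [ 9. 73.]
```

View pics/w1.png

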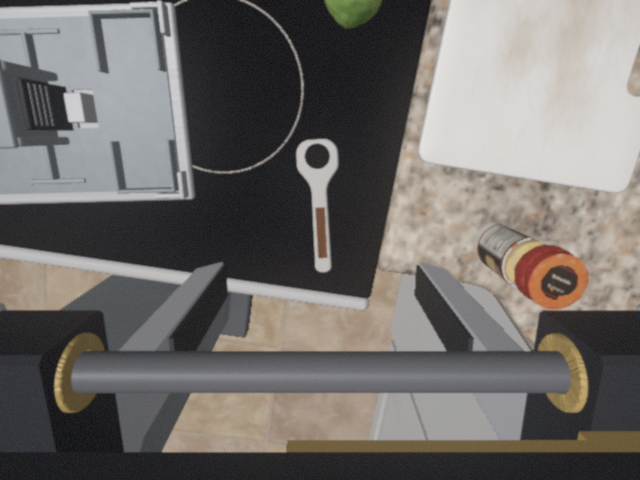

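Opener waist at about px (320,200) gives (431.5,−327), axis 8°. The cassette is at left with its tower near (40,105). Going down to grip.

```bash
python3 -m inch '[[[-2,35,-4],0,0.6],[[0,45,0],0,0.2],[[0,45,0],0,0],[[0,30,0],0,0],[[0,16,0],0,0],[[0,8,0],0,0],[[0,0,0],0,-0.2]]'
python3 - <<'E'
from h import *
goal(431.5,-326.8,21,98.3)
E
```

```text
t: 2.95
position: [430.9, -327.3, 20.9]
tcp_rot: [0.055, -0.055, 0.705, -0.705]
contact_force: [0.2, -0.3, -0.8]
gripper_width: 42.4
t 2.95 pos [ 430.9 -327.3   20.9] jaw -81.1 down [-0.  0. -1.] j6 0.56 | shift [-0.7 -0.1 -0.4] roll 0.011
```

```bash
python3 -m inch '[[[0,0,0],0,-1],[[0,0,0],0,-1],[[0,0,0],0,-1],[[0,0,0],0,-1]]'; python3 -m inch '[[[0,-30,0],0,-1],[[0,-50,0],0,-1],[[0,-50,0],0,-1],[[0,-50,-30],0,-1],[[0,0,-45],0,-1],[[0,0,-45],0,-1],[[0,0,0],0,-1]]'
python3 - <<'E'
from h import *
goal(480,-160,120,98)
p=manip.camera("wrist");save(p,"w2")
for n in ["opener","cassette","catch_a"]:
  for r in manip.masks_of(p,n)[:2]:
    P=cloud(p,r["mask"]);print(n,round(r["conf"],2),np.round(r["location"]),len(P),np.round(np.median(P,0),1),obb(P),np.round(np.percentile(P[:,2],[2,98])))
E
```

```text
t: 3.35
position: [431.6, -327.7, 22.3]
tcp_rot: [-0.056, 0.055, -0.704, 0.706]
contact_force: [-0.4, -0.6, 3.7]
gripper_width: 27.2
t: 4.05
position: [412.0, -208.6, 193.6]
tcp_rot: [0.056, -0.057, 0.705, -0.704]
contact_force: [-0.5, -0.4, -0.0]
gripper_width: 27.4
t 4.05 pos [ 412.  -208.6  193.6] jaw -80.8 down [-0.001  0.002 -1.   ] j6 0.7 | shift [-74.9  73.6 -37. ] roll 0.02
opener 0.58 [320. 214.] 9611 [ 446.5 -205.8  179.3] [array([ 117. , -251.2]), array([723.1, 107.2]), np.float64(11.7)] [177. 181.]
cassette 0.69 [179.  96.] 44611 [491.  -85.2  11.1] [array([481.4, -76.7]), array([150.1, 226.7]), np.float64(9.8)] [ 9. 75.]
catch_a 0.56 [196. 106.] 1343 [ 487.3 -104.7   62.6] [array([487. , -97.6]), array([38.5, 20.5]), np.float64(14.0)] [20. 70.]
```

View pics/w2.png

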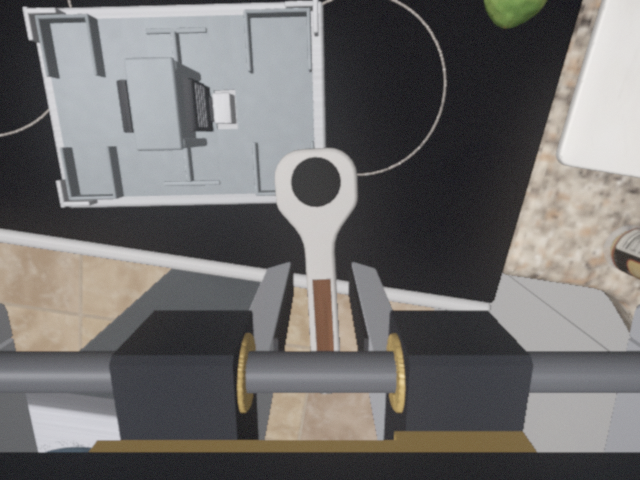

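The opener is held at its waist. At right, px (285,100), is the wide bay (about 63 px against about 50 px for the left bay), so cassette +x ≈ world +x. Next is a precise pose fit.

```bash
cat >> h.py <<'E'
def casspose(p):
    P=cloud(p);P=P[(abs(P[:,0]-482)<110)&(abs(P[:,1]+80)<140)]
    T=P[(P[:,2]>72)&(P[:,2]<79)];print("tower",len(T),obb(T))
    W=P[(P[:,2]>23)&(P[:,2]<28.5)];print("rim",len(W),obb(W))
    h=np.histogram(P[:,2],bins=np.arange(0,90,1))[0];print({int(i):int(h[i]) for i in np.argsort(-h)[:8]})
    F=P[(P[:,2]>5)&(P[:,2]<28.5)];print("all",obb(F))
E
python3 - <<'E'
from h import *
p=manip.camera("wrist");casspose(p)
p=manip.camera("side");casspose(p)
E
```

```text
tower 4484 [array([482.6, -80. ]), array([62. , 34.6]), np.float64(10.7)]
rim 2940 [array([483.5, -84.6]), array([146.1, 220.7]), np.float64(10.4)]
{10: 14746, 11: 9531, 9: 5601, 0: 4706, 7: 2721, 74: 2132, 8: 2023, 12: 1644}
all [array([482.6, -79.9]), array([165.7, 239.9]), np.float64(10.5)]
tower 45 [array([478.2, -75.3]), array([61.1, 33.2]), np.float64(8.4)]
rim 58 [array([478.1, -72.4]), array([142. , 215.3]), np.float64(11.7)]
{7: 210, 8: 210, 5: 193, 6: 191, 9: 151, 4: 145, 3: 128, 10: 123}
all [array([478.4, -74.8]), array([167.1, 244.4]), np.float64(10.8)]
```

Run:
```python
from h import *
p=manip.camera("wrist");P=cloud(p)
a=np.radians(10.5);M=np.array([[np.cos(a),np.sin(a)],[-np.sin(a),np.cos(a)]])
Q=(P[:,:2]-[482.6,-80])@M.T
k=(abs(Q[:,0])<85)&(abs(Q[:,1])<125)&(P[:,2]>22)&(P[:,2]<29)
h,e=np.histogram(Q[k,1],bins=np.arange(-125,126,2));print("y",{int(e[i]):int(h[i]) for i in range(len(h)) if h[i]>8})
h,e=np.histogram(Q[k,0],bins=np.arange(-85,86,2));print("x",{int(e[i]):int(h[i]) for i in range(len(h)) if h[i]>8})
# depth hit map in cassette frame
for nm in ["cassette"]:
    im=np.zeros((500,360,3),np.uint8)
    c=p["img"][p["depth"]>0]
    u=(180+2*Q[:,0]).astype(int);v=(250-2*Q[:,1]).astype(int);o=(u>=0)&(u<360)&(v>=0)&(v<500)&(P[:,2]<90)
    im[v[o],u[o]]=c[o][:,::-1]
    cv2.line(im,(0,250),(360,250),(0,0,255),1);cv2.imwrite("pics/top.png",im)
```

```text
y {-111: 82, -109: 166, -107: 28, -105: 14, -103: 11, -101: 16, -99: 13, -97: 12, -95: 16, -93: 16, -91: 13, -89: 9, -87: 14, -85: 10, -83: 14, -81: 21, -79: 23, -77: 20, -75: 19, -73: 22, -71: 19, -69: 21, -67: 22, -65: 18, -63: 30, -61: 306, -59: 142, -45: 9, -43: 110, -41: 70, -39: 72, -37: 70, -35: 77, -33: 70, -31: 76, -29: 11, -25: 119, -17: 44, -9: 20, 61: 72, 63: 360, 65: 129, 67: 19, 69: 22, 71: 24, 73: 25, 75: 19, 77: 24, 79: 20, 81: 19, 83: 19, 85: 19, 87: 17, 89: 20, 91: 21, 93: 26, 95: 22, 97: 24, 99: 26, 101: 305, 103: 257, 105: 10}
x {-73: 149, -71: 133, -69: 31, -67: 25, -65: 32, -63: 28, -61: 30, -59: 34, -57: 30, -55: 29, -53: 33, -51: 32, -49: 29, -47: 33, -45: 32, -43: 32, -41: 32, -39: 29, -37: 30, -35: 34, -33: 42, -31: 49, -29: 26, -19: 10, -13: 35, -11: 49, -9: 54, -7: 52, -5: 53, -3: 46, -1: 64, 1: 50, 3: 58, 5: 55, 7: 51, 9: 57, 11: 27, 23: 12, 27: 36, 29: 46, 31: 44, 33: 52, 35: 50, 37: 49, 39: 50, 41: 47, 43: 50, 45: 48, 47: 53, 49: 52, 51: 52, 53: 53, 55: 52, 57: 53, 59: 50, 61: 57, 63: 55, 65: 53, 67: 52, 69: 305, 71: 299, 75: 9}
```

View pics/top.png

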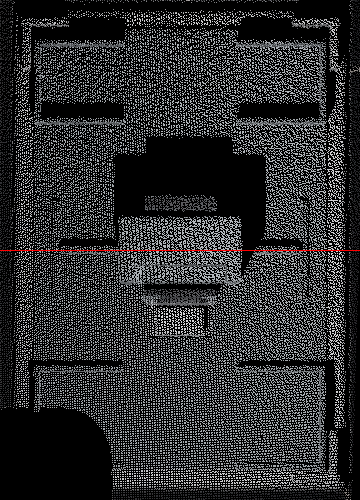

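The top-down reprojection (wide bay at the bottom, tower in the middle at px (180,250)) confirms the centre at (482.6,−80) with yaw 10.5°, and bay centres at y≈±84. Now for the opener's angle in the hand and the goal.

Run:
```python
from h import *
s,M=tool()
p=manip.camera("wrist");P=cloud(p);Q=(P-s["position"])@M
k=(abs(Q[:,0])<80)&(abs(Q[:,2])<22)&(Q[:,1]>10)&(Q[:,1]<35);Q=Q[k]
for a in range(-75,75,10):
    b=Q[(Q[:,0]>a)&(Q[:,0]<a+10)]
    if len(b)>20: print(a,len(b),np.round(np.percentile(b[:,2],[2,98]),1),round(np.median(b[:,1]),1))
goal(498,-163.1,110,100.5)
```

```text
-65 1348 [-17.4  14.6] 14.6
-55 1801 [-19.4  16.6] 14.3
-45 1683 [-18.9  16.3] 14.3
-35 1121 [-14.8  12.3] 14.3
-25 658 [-8.   7.3] 14.3
-15 787 [-19.3  20.1] 14.2
-5 636 [-12.9  14.5] 13.9
5 579 [-9.  9.] 13.8
15 543 [-5.   9.1] 13.7
25 539 [-4.6  9.7] 13.6
35 86 [-4.6 10.2] 13.7
t 4.45 pos [ 413.1 -213.5  194. ] jaw -81.1 down [-0.  0. -1.] j6 0.69 | shift [-91.7  84.  -36.7] roll -0.029
```

```bash
python3 -m inch '[[[-23,10,-9],0.02,-1],[[-23,24,-9],0,-1],[[-23,25,-10],0,-1],[[-23,25,-9],0,-1],[[0,0,0],0,-1],[[0,0,0],0,-1]]'
python3 - <<'E'
from h import *
goal(498,-163.1,34,98)
E
```

```text
t: 5.05
position: [498.8, -163.3, 109.6]
tcp_rot: [0.048, -0.049, 0.706, -0.705]
contact_force: [0.1, -0.2, -0.3]
gripper_width: 27.5
t 5.05 pos [ 498.8 -163.3  109.6] jaw -82.2 down [-0.002  0.001 -1.   ] j6 0.9 | shift [ 0.7 75.6 -0.3] roll -0.004
```

```bash
python3 -m inch '[[[1,35,-1],0,-1],[[0,25,0],0,-1],[[0,10,0],0,-1],[[0,5,0],0,-1],[[0,0,0],0,-1]]'
python3 - <<'E'
from h import *
goal(498,-163.1,34,98)
s,M=tool();p=manip.camera("wrist");P=cloud(p);Q=(P-s["position"])@M
k=(abs(Q[:,0])<80)&(abs(Q[:,2])<30);Q=Q[k]
for a in range(-75,-25,10):
    b=Q[(Q[:,0]>a)&(Q[:,0]<a+10)]
    print(a,[(round(y),round(np.median(b[(b[:,2]>y)&(b[:,2]<y+4),1]),1)) for y in range(-28,28,4)])
E
```

```text
t: 5.55
position: [498.3, -163.1, 36.0]
tcp_rot: [-0.048, 0.047, -0.705, 0.706]
contact_force: [-0.3, 0.7, 0.2]
gripper_width: 27.8
t 5.55 pos [ 498.3 -163.1   36. ] jaw -82.3 down [ 0.001 -0.001 -1.   ] j6 0.9 | shift [ 0.3  2.  -0. ] roll -0.005
-75 [(-28, np.float64(24.0)), (-24, np.float64(25.3)), (-20, np.float64(25.3)), (-16, np.float64(25.1)), (-12, np.float64(25.1)), (-8, np.float64(25.1)), (-4, np.float64(25.0)), (0, np.float64(25.0)), (4, np.float64(25.0)), (8, np.float64(24.8)), (12, np.float64(25.1)), (16, np.float64(15.9)), (20, np.float64(15.9)), (24, np.float64(15.5))]
-65 [(-28, np.float64(22.1)), (-24, np.float64(25.3)), (-20, np.float64(24.8)), (-16, np.float64(15.0)), (-12, np.float64(14.7)), (-8, np.float64(14.6)), (-4, np.float64(14.6)), (0, np.float64(14.7)), (4, np.float64(14.7)), (8, np.float64(15.0)), (12, np.float64(24.2)), (16, np.float64(24.6)), (20, np.float64(11.5)), (24, np.float64(15.9))]
-55 [(-28, np.float64(18.7)), (-24, np.float64(25.0)), (-20, np.float64(14.5)), (-16, np.float64(14.4)), (-12, np.float64(14.2)), (-8, np.float64(14.1)), (-4, np.floa
[... 180 characters left out ...]
 [(-28, np.float64(15.9)), (-24, np.float64(25.3)), (-20, np.float64(14.5)), (-16, np.float64(14.3)), (-12, np.float64(14.4)), (-8, np.float64(14.2)), (-4, np.float64(14.2)), (0, np.float64(14.1)), (4, np.float64(14.2)), (8, np.float64(14.5)), (12, np.float64(14.6)), (16, np.float64(24.6)), (20, np.float64(11.7)), (24, np.float64(28.4))]
-35 [(-28, np.float64(-99.8)), (-24, np.float64(-100.3)), (-20, np.float64(-100.5)), (-16, np.float64(-96.0)), (-12, np.float64(-93.8)), (-8, np.float64(-93.8)), (-4, np.float64(-93.8)), (0, np.float64(-93.6)), (4, np.float64(-93.6)), (8, np.float64(-94.0)), (12, np.float64(-94.7)), (16, np.float64(-99.6)), (20, np.float64(-100.5)), (24, np.float64(-100.7))]
```

```bash
python3 -m inch '[[[0,1.5,0],0,-1],[[0,0,0],0,-0.15],[[0,0,0],0,-0.15],[[0,0,0],0,-0.15],[[0,0,0],0,-0.15]]'; python3 -m inch '[[[0,-15,0],0,-0.15],[[0,-35,0],0,-0.15],[[0,-45,0],0,0],[[0,-45,0],0,0.3],[[0,-45,0],0,1],[[0,0,0],0,1]]'
python3 - <<'E'
from h import *
p=manip.camera("wrist");save(p,"w3")
for r in manip.masks_of(p,"opener")[:2]:
    P=cloud(p,r["mask"]);P=P[(P[:,2]>15)&(P[:,2]<25)];print(round(r["conf"],2),len(P),np.round(np.median(P,0),1),obb(P))
goal(440,208,200,93)
E
```

```text
t: 6.1
position: [498.0, -162.4, 33.8]
tcp_rot: [-0.048, 0.048, -0.705, 0.706]
contact_force: [-0.3, -0.6, 0.2]
gripper_width: 39.8
t: 6.7
position: [501.5, -164.3, 227.6]
tcp_rot: [-0.052, 0.044, -0.702, 0.708]
contact_force: [1.1, -0.2, 0.4]
gripper_width: 67.3
0.78 2618 [ 527.  -162.7   19.3] [array([ 499.6, -161.4]), array([125. ,  37.6]), np.float64(7.5)]
0.19 2583 [494.8 -28.9  22.4] [array([482.8, -82.2]), array([145.9, 214.9]), np.float64(10.6)]
t 6.8 pos [ 498.4 -162.6  220.6] jaw -82.2 down [ 0.003 -0.002 -1.   ] j6 0.9 | shift [   7.7   19.8 -375.1] roll 0.084
```

View pics/w3.png

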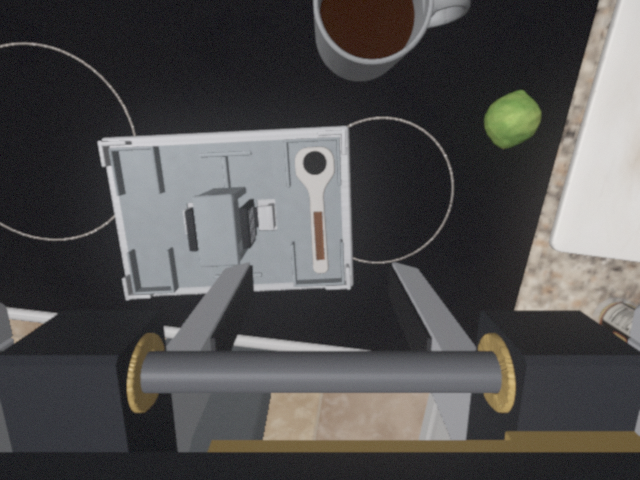

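The opener lies in the wide bay (px (318,210)), within 3 mm. On to the spoon.

```bash
python3 -m inch '[[[1,2.5,-46],0.01,1],[[1,2.5,-47],0.01,1],[[1,2.5,-47],0.01,1],[[1,2.5,-47],0.01,1],[[1,2.5,-47],0.01,1],[[1,2.5,-47],0.01,1],[[1,2.5,-47],0.01,1],[[1,2.5,-47],0.01,1]]'
python3 -m inch '[[[0,0,0],0,0.6],[[0,0,0],0,0.4],[[0,0,0],0,0.2]]'
python3 - <<'E'
from h import *
p=manip.camera("wrist");save(p,"w4")
for r in manip.masks_of(p,"teaspoon")[:2]:
    P=cloud(p,r["mask"]);P=P[P[:,2]<40];print(round(r["conf"],2),len(P),np.round(np.median(P,0),1),obb(P))
    for a in range(360,520,10):
        b=P[(P[:,0]>a)&(P[:,0]<a+10)]
        if len(b)>5: print(a,len(b),np.round([b[:,1].min(),b[:,1].max(),np.median(b[:,2])],1))
goal(440,208,20,93)
E
```

```text
t: 7.6
position: [450.2, 211.5, 196.6]
tcp_rot: [-0.018, 0.021, -0.707, 0.707]
contact_force: [0.1, -0.7, 0.4]
gripper_width: 94.0
t: 7.9
position: [451.7, 209.0, 197.5]
tcp_rot: [-0.019, 0.02, -0.707, 0.707]
contact_force: [-0.2, 0.6, -0.0]
gripper_width: 73.5
0.67 1817 [470.6 206.4   5.3] [array([441.4, 203. ]), array([127.4,  26.6]), np.float64(10.5)]
370 24 [194.5 204.6   2.3]
380 110 [193.7 206.    3.6]
390 112 [195.3 206.6   5.2]
400 110 [195.8 207.1   6.8]
410 100 [197.4 207.6   7.9]
420 89 [200.1 208.1   9.4]
430 77 [201.6 208.7  10.1]
440 65 [203.1 209.2  10.8]
450 62 [204.6 210.7  10.3]
460 142 [201.  218.6   6.8]
470 291 [197.7 222.8   3.8]
480 314 [197.  224.    2.8]
490 256 [199.5 223.3   4.5]
500 65 [203.7 219.1   6.8]
t 8.0 pos [452.3 208.6 198.2] jaw -86.9 down [-0.001 -0.    -1.   ] j6 1.72 | shift [ 1.210e+01  1.782e+02 -1.000e-01] roll 0.001
```

View pics/w4.png

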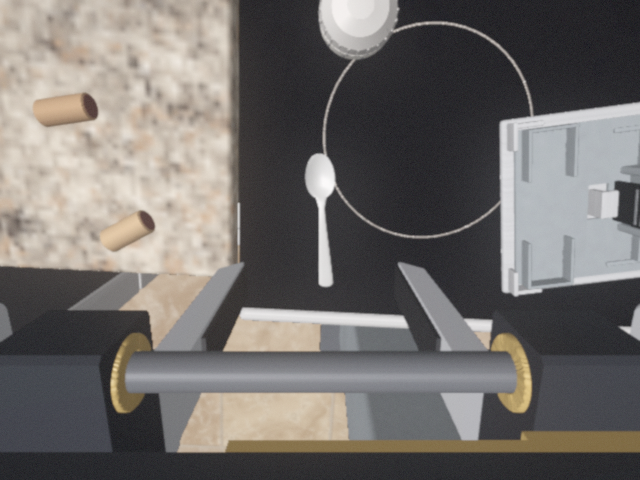

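Spoon: handle runs to px (326,285), bowl at (320,175), so the middle is about (440.5,206) with axis ~5.5°. Descending.

```bash
python3 -m inch '[[[12,40,3],-0.042,0.2],[[0,45,0],0,0],[[0,45,0],0,-0.2],[[0,28,0],0,-0.4],[[0,14,0],0,-0.4],[[0,5,0],0,-0.5],[[0,0,0],0,-0.5]]'
python3 - <<'E'
from h import *
goal(440.5,206,21,95.5)
E
```

```text
t: 8.7
position: [441.2, 205.9, 22.2]
tcp_rot: [0.035, -0.034, 0.706, -0.706]
contact_force: [-0.3, -0.2, -0.2]
gripper_width: 23.3
t 8.7 pos [441.2 205.9  22.2] jaw -84.4 down [ 0.001  0.    -1.   ] j6 1.68 | shift [ 0.7  1.2 -0.2] roll 0.001
```

```bash
python3 -m inch '[[[0,1,0],0,-0.8],[[0,0,0],0,-1],[[0,0,0],0,-1],[[0,0,0],0,-1],[[0,0,0],0,-1]]'; python3 -m inch '[[[0,-20,0],0,-1],[[0,-40,0],0,-1],[[0,-40,0],0,-1],[[0,0,0],0,-1]]'
python3 - <<'E'
from h import *
goal(467.3,2.6,120,100.5)
s,M=tool()
p=manip.camera("wrist");P=cloud(p);Q=(P-s["position"])@M
k=(abs(Q[:,0])<80)&(abs(Q[:,2])<16)&(Q[:,1]>0)&(Q[:,1]<35);Q=Q[k]
for a in range(-75,75,10):
    b=Q[(Q[:,0]>a)&(Q[:,0]<a+10)]
    if len(b)>20: print(a,len(b),np.round(np.percentile(b[:,2],[2,98]),1),round(np.median(b[:,1]),1))
E
```

```text
t: 9.2
position: [442.0, 206.3, 22.4]
tcp_rot: [-0.036, 0.034, -0.706, 0.706]
contact_force: [-1.3, -2.8, 6.5]
gripper_width: 19.5
t: 9.6
position: [444.7, 207.4, 127.1]
tcp_rot: [0.039, -0.03, 0.707, -0.705]
contact_force: [1.5, 0.2, 0.1]
gripper_width: 19.6
t 9.6 pos [444.7 207.4 127.1] jaw -84.4 down [ 0.013  0.003 -1.   ] j6 1.68 | shift [ -2.3   6.8 206. ] roll -0.085
-65 638 [-8.   9.8] 16.4
-55 1106 [-10.9  12.7] 18.9
-45 1191 [-11.9  13.7] 19.7
-35 998 [-10.2  12. ] 17.8
-25 372 [-3.6  5.4] 13.9
-15 618 [-15.5  15.5] 11.3
-5 335 [-9.  10.7] 11.5
5 304 [-9.  10.7] 12.2
15 309 [-3.4  5.1] 13.4
25 325 [-4.1  5.7] 14.8
35 96 [-4.1  6.2] 15.7
```

```bash
python3 -m inch '[[[-0.5,0,41],0,-1],[[-0.5,0,41],0,-1],[[-0.5,0,41],0,-1],[[-0.5,0,41],0,-1],[[0,0,41],0,-1],[[0,0,0],-0.085,-1],[[0,0,0],0,-1],[[0,0,0],0,-1]]'
python3 - <<'E'
from h import *
goal(467.3,2.6,34,100.5)
s,M=tool()
p=manip.camera("wrist");P=cloud(p);Q=(P-s["position"])@M
k=(abs(Q[:,0])<80)&(abs(Q[:,2])<16)&(Q[:,1]>0)&(Q[:,1]<35);Q=Q[k]
for a in range(-65,75,10):
    b=Q[(Q[:,0]>a)&(Q[:,0]<a+10)]
    if len(b)>20: print(a,len(b),np.round(np.percentile(b[:,2],[2,98]),1),round(np.median(b[:,1]),1))
P=P[(P[:,2]>22)&(P[:,2]<28.5)]
a=np.radians(10.5);Rm=np.array([[np.cos(a),np.sin(a)],[-np.sin(a),np.cos(a)]])
Q=(P[:,:2]-[482.6,-80])@Rm.T;Q=Q[abs(Q[:,0])<70]
h,e=np.histogram(Q[:,1],bins=np.arange(55,110,2));print({int(e[i]):int(h[i]) for i in range(len(h)) if h[i]>40})
E
```

```text
t: 10.45
position: [461.6, 2.8, 119.5]
tcp_rot: [0.063, -0.065, 0.704, -0.704]
contact_force: [0.2, -0.2, -0.5]
gripper_width: 19.8
t 10.45 pos [461.6   2.8 119.5] jaw -79.6 down [-0.002  0.001 -1.   ] j6 1.15 | shift [-5.7 85.5  1.3] roll -0.002
-65 632 [-8.1  9.7] 16.4
-55 1105 [-11.   12.7] 19.0
-45 1188 [-12.   13.6] 19.7
-35 999 [-10.3  11.9] 17.8
-25 384 [-3.7  5.3] 13.8
-15 618 [-15.4  15.5] 11.2
-5 341 [-9.1 10.6] 11.5
5 306 [-9.1 10.6] 12.3
15 304 [-3.5  5. ] 13.5
25 326 [-4.1  5.6] 14.7
35 101 [-4.2  6.1] 15.6
{63: 159, 65: 139, 101: 72, 103: 198}
```

```bash
python3 -m inch '[[[-6,30,0.6],0,-1],[[0,30,0],0,-1],[[0,15,0],0,-1],[[0,6,0],0,-1],[[0,3,0],0,-1],[[0,0,0],0,-1]]'
python3 - <<'E'
from h import *
goal(467.3,2.6,33.5,100.5)
E
```

```text
t: 11.1
position: [468.7, 3.2, 37.0]
tcp_rot: [-0.065, 0.065, -0.704, 0.704]
contact_force: [0.1, -0.2, -0.4]
gripper_width: 19.9
t 11.1 pos [468.7   3.2  37. ] jaw -79.5 down [ 0.001 -0.    -1.   ] j6 1.15 | shift [1.5 3.5 0.3] roll 0.0
```

```bash
python3 -m inch '[[[0,3,0],0,-1],[[0,0,0],0,-1],[[0,0,0],0,-0.3],[[0,0,0],0,-0.3],[[0,0,0],0,-0.3],[[0,0,0],0,-0.3]]'; python3 -m inch '[[[0,-15,0],0,-0.3],[[0,-35,0],0,-0.3],[[0,-45,0],0,0],[[0,-45,0],0,0.3],[[10,-45,0],0,0.5],[[10,0,0],0,0.5],[[0,0,0],0,0.5]]'
python3 - <<'E'
from h import *
p=manip.camera("wrist");save(p,"w5")
for r in manip.masks_of(p,"teaspoon")[:1]:
    P=cloud(p,r["mask"]);P=P[(P[:,2]<40)];print(round(r["conf"],2),len(P),np.round(np.median(P,0),1),obb(P))
casspose(p)
goal(482.6,-80,150,100.5)
E
```

```text
t: 11.7
position: [468.5, 2.8, 33.8]
tcp_rot: [-0.065, 0.064, -0.704, 0.704]
contact_force: [-0.0, 0.4, -0.7]
gripper_width: 32.7
t: 12.4
position: [448.6, -0.9, 219.4]
tcp_rot: [-0.065, 0.064, -0.704, 0.704]
contact_force: [-0.1, 0.7, -0.1]
gripper_width: 68.7
0.69 1891 [496.    3.3  16.2] [array([468. ,   0.8]), array([129.1,  25.3]), np.float64(11.4)]
tower 3173 [array([482.5, -79.5]), array([61.5, 34.2]), np.float64(10.4)]
rim 2336 [array([482.4, -82.2]), array([145.6, 215. ]), np.float64(10.4)]
{10: 9398, 11: 7184, 0: 6953, 9: 2946, 7: 2204, 19: 1809, 8: 1713, 12: 1620}
all [array([482.1, -79.6]), array([165.2, 239.5]), np.float64(10.4)]
t 12.5 pos [447.9  -0.6 217. ] jaw -79.5 down [-0.002  0.001 -1.   ] j6 1.13 | shift [-19.9  66.9  84.5] roll -0.001
```

View pics/w5.png

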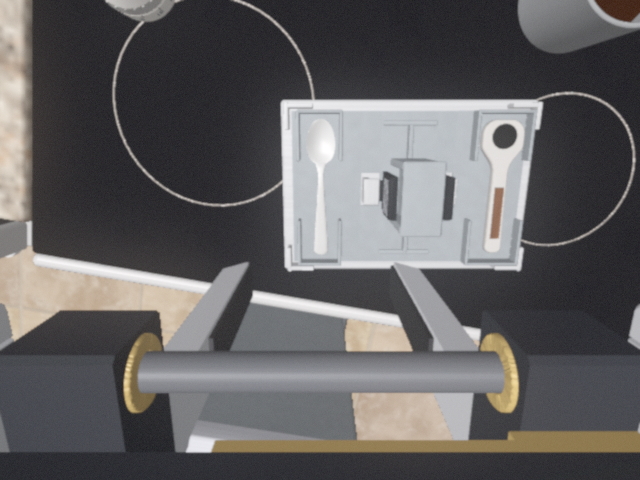

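Both pieces lie in their bays: spoon at px (320,185), opener at (500,185). Now onto the tower.

```bash
python3 -m inch '[[[-7,20,28],0,0.5],[[-7,20,28],0,0.5],[[-6,20,28],0,0.5],[[0,8,0],0,0.5],[[0,0,0],0,0.5],[[0,0,0],0,0.5]]'
python3 - <<'E'
from h import *
goal(482.6,-79.8,56,100.5)
E
```

```text
t: 13.1
position: [483.1, -78.9, 149.9]
tcp_rot: [0.064, -0.065, 0.705, -0.704]
contact_force: [-0.3, 1.2, 0.3]
gripper_width: 70.3
t 13.1 pos [483.1 -78.9 149.9] jaw -79.5 down [-0.002  0.001 -1.   ] j6 0.99 | shift [ 0.6 93.9  0.9] roll 0.0
```

```bash
python3 -m inch '[[[0.6,35,0.9],0,0.5],[[0,30,0],0,0.5],[[0,18,0],0,0.5],[[0,8,0],0,0.5],[[0,3,0],0,0.5],[[0,0,0],0,0.5]]'
python3 - <<'E'
from h import *
goal(482.6,-79.8,56,100.5)
E
```

```text
t: 13.7
position: [483.9, -80.6, 57.5]
tcp_rot: [-0.065, 0.064, -0.704, 0.704]
contact_force: [0.3, 0.3, 0.1]
gripper_width: 70.3
t 13.7 pos [483.9 -80.6  57.5] jaw -79.5 down [ 0.001 -0.    -1.   ] j6 0.99 | shift [ 1.1  1.5 -1. ] roll 0.0
```

Now pinch.

```bash
python3 -m inch '[[[1,1,-0.8],0,0.3],[[0,0,0],0,0.1],[[0,0,0],0,-1],[[0,0,0],0,-1],[[0,0,0],0,-1],[[0,0,0],0,-1],[[0,0,0],0,-1],[[0,0,0],0,-1]]'
python3 - <<'E'
from h import *
goal(482.6,-79.8,136,100.5)
E
```

```text
t: 14.5
position: [482.6, -79.5, 56.7]
tcp_rot: [0.065, -0.064, 0.705, -0.704]
contact_force: [-3.2, 5.3, 8.8]
gripper_width: 36.5
t 14.5 pos [482.6 -79.5  56.7] jaw -79.5 down [ 0.     0.001 -1.   ] j6 0.99 | shift [ -0.  -79.3   0.2] roll -0.001
```

Width 36.5 mm means the catches are fully in. A slow lift follows.

```bash
python3 -m inch '[[[0,-2,0],0,-1],[[0,-4,0],0,-1],[[0,-6,0],0,-1],[[0,-8,0],0,-1],[[0,-10,0],0,-1],[[0,0,0],0,-1]]'
python3 - <<'E'
from h import *
goal(482.6,-79.8,138,100.5)
p=manip.camera("wrist")
P=cloud(p);h=np.histogram(P[:,2],bins=np.arange(-4,130,2))[0];print({int(-4+2*i):int(h[i]) for i in np.argsort(-h)[:8]})
E
```

```text
t: 15.1
position: [483.5, -80.7, 87.6]
tcp_rot: [-0.066, 0.063, -0.703, 0.705]
contact_force: [1.1, -0.4, -4.1]
gripper_width: 36.1
t 15.1 pos [483.5 -80.7  87.6] jaw -79.5 down [ 0.004 -0.002 -1.   ] j6 0.99 | shift [  0.5 -50.4  -0.9] roll -0.001
{-2: 80428, 0: 48492, 40: 31240, 42: 10800, 104: 7701, 50: 6404, 48: 3862, 6: 3714}
```

```bash
python3 -m inch '[[[0,-10,0],0,-1],[[0,-12,0],0,-1],[[0,-12,0],0,-1],[[0,-9,0],0,-1],[[0,-5,0],0,-1],[[0,0,0],0,-1],[[0,0,0],0,-1],[[0,0,0],0,-1]]'
python3 - <<'E'
from h import *
goal(482.6,-79.8,138,100.5)
s,M=tool();print(s["gripper_width"],s["contact_force"])
p=manip.camera("wrist");save(p,"w6");P=cloud(p)
h=np.histogram(P[:,2],bins=np.arange(60,160,2))[0];print({int(60+2*i):int(h[i]) for i in np.argsort(-h)[:6]})
k=(abs(P[:,2]-91)<6);F=P[k];A=np.c_[F[:,:2]-[482,-80],np.ones(len(F))];print("floor plane",np.linalg.lstsq(A,F[:,2],rcond=None)[0])
a=np.radians(10.5);Rm=np.array([[np.cos(a),np.sin(a)],[-np.sin(a),np.cos(a)]])
for n in ["teaspoon","opener"]:
  for r in manip.masks_of(p,n)[:1]:
    Q=cloud(p,r["mask"]);Q=Q[(Q[:,2]>88)&(Q[:,2]<110)];o=obb(Q);print(n,round(r["conf"],2),o,"cass frame",np.round(Rm@(o[0]-[482.6,-79.8]),1))
p=manip.camera("side");save(p,"side6")
E
```

```text
t: 15.95
position: [481.7, -79.9, 133.0]
tcp_rot: [0.064, -0.065, 0.704, -0.704]
contact_force: [-0.7, -0.1, -4.1]
gripper_width: 36.4
t 15.95 pos [481.7 -79.9 133. ] jaw -79.5 down [-0.001  0.    -1.   ] j6 0.99 | shift [-0.9 -5.   0.1] roll -0.0
36.44617933663846 [-0.66234744 -0.06302225 -4.12304172]
{86: 35719, 150: 8278, 94: 6806, 84: 4515, 88: 3917, 96: 2856}
floor plane [ 5.60461327e-03 -1.13537453e-02  8.84717132e+01]
teaspoon 0.76 [array([485.9,   5.6]), array([90.4, 26.9]), np.float64(8.0)] cass frame [18.8 83.4]
opener 0.73 [array([ 515.6, -161.2]), array([91.9, 38.2]), np.float64(10.8)] cass frame [ 17.6 -86.1]
```

View pics/w6.png

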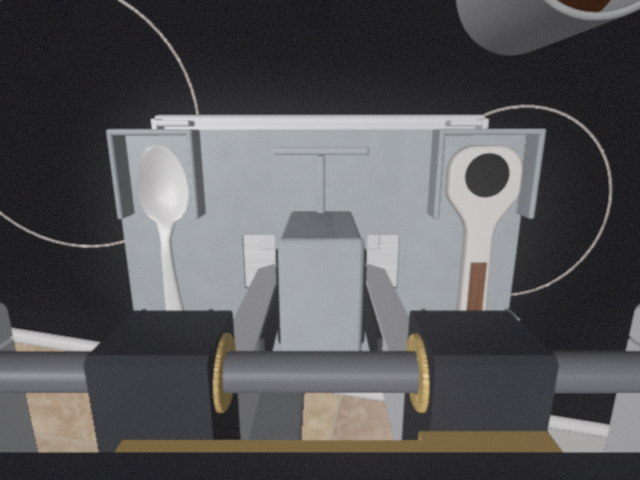

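View pics/side6.png

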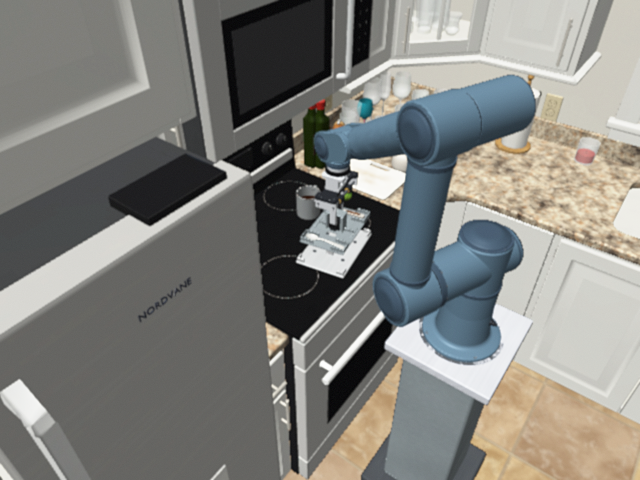

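The wrist view shows the cassette lifted and level. The spoon (px 165,190) and opener (px 487,200) are both in their bays, and their near ends are hidden by the gripper. The side view shows the cassette clear above the stand at px (335,230). Handing in.

Run:
```python
from rig import manip
print(manip.finish_job()); s=manip.get_state(); print(s["t"],s["position"],s["gripper_width"])
```

```text
the job is handed in; nothing more can be done
None
the job is handed in; nothing more can be done
```

I loaded the opener into the wide bay and the teaspoon, bowl up, into the narrow bay. I let go of both, pinched the catches, and lifted the cassette straight up by about 76 mm. The job is handed in with the gripper still holding it, after about 16 s of the 58 s allowed.

**Last checks:**
- **Catches:** the finger opening was 36.4 mm, below the 38 mm given for fully pressed, so I take both as fully in.
- **Lift:** the cassette floor was level to about 0.01 rad, and the cassette showed clear above the stand in the side view. The wrist force showed a steady load of about 4 N.
- **Pieces on the stand:** before the lift, both pieces lay within about 3 mm of their bay centres, aligned to about 0.05 rad.
- **Pieces after the lift:** across the bays they are still within about 3 mm. The gripper hid their near ends, so the lengthwise position is only inferred from the visible parts and looks unchanged.
- **Bystanders:** I did not measure them again at the end. I felt no contact with them, and those that showed in the later pictures looked undisturbed.

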